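Snap the red paint pot shut with the lid press

ROBOT

A 6-joint arm with a two-finger parallel gripper is mounted at the origin on a cart in front of the work surface, level with it; the furniture and walls round the work are solid. World frame = base frame: x ahead of the robot, y to its left, z up, the work surface at z = 0. Lengths are in m, angles in rad, forces in N, time in s.
With the tool pointing down it reaches from about 0.3 to 0.775 m from the base axis. Payload 14.6 kg.
Tool frame: the origin (TCP) lies midway between the tips of the shut fingers; the grasp point (between the pads) lies 19 mm behind it (ctrl.tcp_to_grasp is the distance from the TCP to the grasp point, in m); x points along the fingers, y is the direction in which the jaws open and shut, and the axes are right-handed (so a half turn about x gives the same grasp; the last joint's range is limited). The gripper opens to 94 mm and grips with 3 to 60 N. Pads are 16 mm wide; open, the fingers measure 119 mm over their backs; the gripper's body (75 mm by 177 mm) begins 78 mm behind the grasp point.
Start: joints at [-0.067, 0.3, 1.521, -0, 1.321, -0.067], TCP at [0.55, -0, 0.205] pointing down, gripper open.
Joint ranges: [-3.03, 3.03], [-0.79, 2.21], [0.23, 2.52], [-1.04, 4.18], [0, 3.07], [-2.55, 2.55]. Speed limits (rad/s): [2.22, 2.22, 2.57, 3.14, 3.14, 3.14].

INTERFACE

Orientations are given as [roll, pitch, yaw] about the fixed x, y, z axes, in that order (R = Rz(yaw) Ry(pitch) Rx(roll)).
In Python, from station import ctrl gives the robot as it stands.
- The arm moves only by the tool jog_arm, never from a script. Its argument "rows" is one flat list of numbers, 7 for each row, row after row: the shift along the world's x, y, z in m, then the turn, a rotation vector about the world's x, y, z in degrees, then the closure, from 0 (fully open) to 1 (shut). A call has 1 to 8 rows; each row shifts and turns the commanded pose from where the row before left it; what a row does not reach is not made up. A row lasts 1/12 s, in which the tool goes at most 41.7 mm and 7.16 degrees, less where a joint would pass 70% of its speed; a pose out of reach is approached as far as the arm can. A call with a gripper value outside its range is refused whole. The fingers move at their own pace and stop on an object; "squeeze" is the grip in N (left out, the last holds). Time passes only in rows, so rows that do not move let the fingers close. It gives the time, the measured TCP pose, the force and the opening at its end, in the units of the state.
- ctrl.get_obs(): the state, without advancing time (a new reading comes with each control period).
- ctrl.camera(name): name is "scene" or "side" or "wrist"; returns (picture, depth): 400x640x3 uint8, red, green, blue; 400x640 float32, m along the optical axis (not along the pixel's ray), 0 where there is no reading.
- ctrl.camera_model(name): a dict with "K" (3x3 intrinsics, pixels), "extrinsics" (4x4, takes a point from camera to world coordinates). Camera axes: x right, y down, z forward; pixel columns grow to the right and rows downward; lengths in m; the calibration is good to about 2 mm. A picture is of the moment at which its call begins: read the wrist's pose just before it. camera_model takes no time and is no camera call; for the wrist camera it gives the pose at the moment of the call.
- ctrl.hand_in(): hands the job in, once; it reports no verdict.
The state is a dict: "time_s": time; "qpos": joint angles; "joint_vel": joint speeds; "tau": joint torques, N m; "ee_pos": TCP position; "eef_rot": TCP orientation; "force": force on the tool from outside, world axes, zero at the start; "moment": the same for the moment, N m; "grip_width": finger opening in m.
Only numpy, scipy, OpenCV 4.12 (cv2) and the standard library are available. Lean on these libraries where they do the work, as an engineer would, in place of code of your own. Each camera call takes 0.05 s, during which the arm holds its last target.

TASK

The red paint is finished for today: pick up the wooden lid press by its handle, set it squarely on the middle of the red lid and push straight down until the lid is fully home against its stop. Then stand the press upright on the table again and let go. Push the lid with the press only, not with the fingers, and leave the yellow and blue lids up as they are.

Things in the scene. Friction and masses are not known exactly. Their poses are not given: they have to be found in the camera images.
- press: loose wooden lid press, 130 to 250 g, upright on the table between robot and pot stand: round disc 58 mm wide, 18 mm high, black rubber underface; on it a round handle 26 mm across from 18 to 68 mm above the underface. Origin: centre of the underface; z up along the handle; yaw does not matter. Grip the handle from above, finger ends about 8 mm above the disc.
- red_lid: red round snap-fit lid, 78 mm wide, 12 mm high, flat, on a white pot. Origin: centre of its top; z up. Not yet pressed on: its top is 60 mm above the table. It slides only straight down; its tight rim resists with about 8 N all the way and it stays where it is left; after 10 mm it meets a hard stop: home, top at 50 mm.
- yellow_lid: yellow lid like the red one, up at 60 mm; it stays up. Origin: centre of its top. The three pots are fixed in a fixed wooden stand 116 x 326 mm, 26 mm high, in a row along the lids' y axis, 105 mm between centres; which colour has which place varies.
- blue_lid: blue lid like the red one, in the same stand, up at 60 mm; it stays up. Origin: centre of its top.
Things that resemble listed ones, but are neither listed nor needed, are in the scene too. Leave any green or turquoise look-alike of the part that bears red_lid alone. Of the things that look like the press, the largest one is meant.

How it is judged:
By the outcome, as a careful person would: the job done as asked, in the order asked, and still so for the second after the job is handed in, with the robot touching nothing.
It also fails if it takes over 48 s, if anything falls off the work surface, if the arm or the gripper's body presses on something with over 40 N, if the wrist force passes 120 N, or if a joint passes its speed limit or range.

## Working session

There is one attempt and no reset: what is moved stays moved. The work goes in short steps, Python scripts to look and compute and a tool call to move; the robot and the scene stay as the last step left them, time stands still between calls to the robot, and variables do not carry over. Pictures are saved under pics/ and viewed, and the job is handed in when it is done.

Besides the shell and the picture viewer there is one more tool, called by a JSON object that holds its "api" and its "payload". jog_arm: Moves the arm, as the interface text tells. Its arguments: {"type":"object","properties":{"rows":{"type":"array"},"squeeze":{"type":"number"}},"required":["rows"]}

```bash
mkdir -p pics; ls
python3 - <<'E'
from station import ctrl
import cv2,numpy as np
for n in("scene","side"):
    p,d=ctrl.camera(n); cv2.imwrite(f"pics/{n}0.png",p[:,:,::-1]); np.savez(f"{n}0.npz",p=p,d=d)
    m=ctrl.camera_model(n); print(n,m["K"],m["extrinsics"])
o=ctrl.get_obs();print(o)
E
```

```text
pics
scene [[418.43272795   0.         330.20693807]
 [  0.         418.43272795 195.707269  ]
 [  0.           0.           1.        ]] [[-0.89559088 -0.18423092  0.40493943  0.2049291 ]
 [-0.44487627  0.37382277 -0.81384374  0.64752645]
 [-0.0014404  -0.90901898 -0.41675223  0.42113039]
 [ 0.          0.          0.          1.        ]]
side [[499.62940089   0.         324.74454986]
 [  0.         499.62940089 191.32213245]
 [  0.           0.           1.        ]] [[ 0.98608997 -0.08516384  0.14273641  0.4340924 ]
 [-0.16606943 -0.54042909  0.82483777 -0.78689026]
 [ 0.00689256 -0.83706841 -0.54705481  0.56849504]
 [ 0.          0.          0.          1.        ]]
{'time_s': 0.1, 'qpos': array([-6.66077038e-02,  3.00412418e-01,  1.52146804e+00, -1.91168923e-05,
        1.32067100e+00, -6.65866122e-02]), 'joint_vel': array([ 4.66865516e-04, -3.98130058e-04, -5.24700785e-04,  4.93788060e-04,
        3.60150184e-04,  7.33095420e-05]), 'tau': array([ 1.84928511e-03, -5.32644153e+01, -3.53284299e+01,  7.10431044e-02,
        2.34944851e-02, -7.30603051e-05]), 'ee_pos': array([5.49792816e-01, 1.62614231e-06, 2.04966329e-01]), 'eef_rot': array([-1.61807223,  1.56983735,  3.0943004 ]), 'force': array([ 1.01152792, -1.52658273, -0.46282773]), 'moment': array([ 0.00660555, -0.02439635,  0.01308471]), 'grip_width': 0.09399856956411953}
```

View pics/scene0.png

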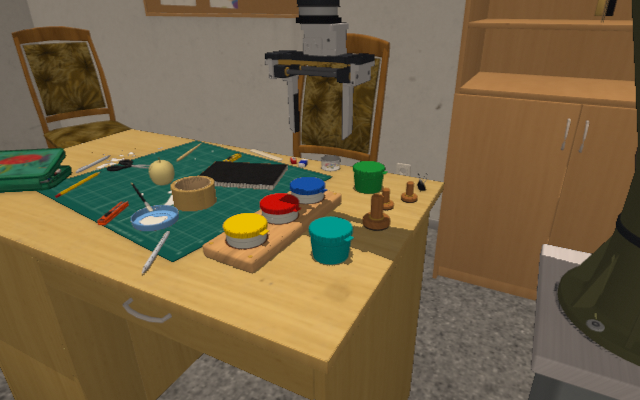

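View pics/side0.png

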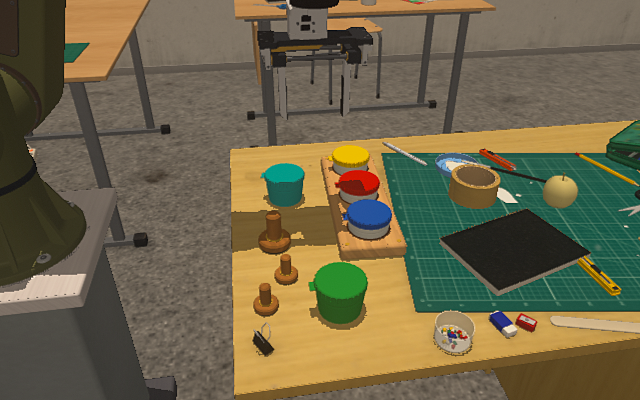

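Candidates for the press, in the side view: (273,232) is the largest, with smaller look-alikes at (286,270) and (265,300). In the scene view these are (376,215), (386,200) and (409,192). I choose the largest. The red lid is at side (359,184) / scene (279,205). The turquoise (285,185) and green (340,290) pots have to be left alone.

```bash
cat > h.py <<'E'
import numpy as np,cv2
from station import ctrl
def pts(n,d,mask):
    m=ctrl.camera_model(n);K=m["K"];T=m["extrinsics"]
    v,u=np.nonzero(mask&(d>0));z=d[v,u]
    c=np.stack([(u-K[0,2])/K[0,0]*z,(v-K[1,2])/K[1,1]*z,z,np.ones_like(z)])
    return (T@c)[:3].T,u,v
def ray(n,u,v,h):
    m=ctrl.camera_model(n);K=m["K"];T=m["extrinsics"]
    r=T[:3,:3]@np.array([(u-K[0,2])/K[0,0],(v-K[1,2])/K[1,1],1]);o=T[:3,3]
    return o+r*(h-o[2])/r[2]
def hsv(p): return cv2.cvtColor(p,cv2.COLOR_RGB2HSV)
E
python3 - <<'E'
from h import *
for n in("side","scene"):
    f=np.load(f"{n}0.npz");p,d=f["p"],f["d"];H=hsv(p)
    full=np.ones(d.shape,bool)
    P,u,v=pts(n,d,full)
    Z=np.zeros(d.shape+(3,));Z[v,u]=P
    reg=(Z[...,0]>.25)&(Z[...,0]<.8)&(abs(Z[...,1])<.5)
    for nm,a,b in(("red",0,6),("yel",22,32),("blue",105,125)):
        h=H[...,0].astype(int); m=((h>=a)&(h<=b)|((nm=="red")&(h>174)))&(H[...,1]>170)&reg&(Z[...,2]>.055)&(Z[...,2]<.066)
        k,l,s,c=cv2.connectedComponentsWithStats(m.astype(np.uint8))
        i=1+np.argmax(s[1:,4]); q=Z[l==i]
        cc,r=cv2.minEnclosingCircle(q[:,:2].astype(np.float32))
        print(n,nm,s[i],c[i],"z",np.median(q[:,2]),"mean",q.mean(0)[:2],"circ",cc,r)
    # press handle: brown above z 0.03 
    for lo,hi in((.05,.075),(.008,.024)):
        m=(H[...,0]<20)&(H[...,1]>100)&reg&(Z[...,2]>lo)&(Z[...,2]<hi)&(Z[...,0]<.47)
        k,l,s,c=cv2.connectedComponentsWithStats(m.astype(np.uint8))
        for i in range(1,k):
            if s[i,4]>25:
                q=Z[l==i];cc,r=cv2.minEnclosingCircle(q[:,:2].astype(np.float32));print(n,"press",lo,s[i],c[i],"zmax",q[:,2].max(),q.mean(0),cc,r)
    if n=="side": cv2.imwrite("pics/cropside.png",cv2.resize(p[140:330,220:420,::-1],None,fx=4,fy=3.9)[:600]) 
    if n=="side": cv2.imwrite("pics/cropside.png",cv2.resize(p[140:330,220:420,::-1],None,fx=3,fy=3))
E
```

```text
side red [339 170  41  24 732] [358.82377049 181.17896175] z 0.05957622808359547 mean [0.63769491 0.00605337] circ (0.6384003162384033, 0.008432889357209206) 0.04029320552945137
side yel [332 146  37  20 571] [350.04028021 154.9614711 ] z 0.05954017808572398 mean [0.64256658 0.11031576] circ (0.6439082026481628, 0.11360227316617966) 0.039670396596193314
side blue [347 200  45  26 879] [369.18430034 212.08987486] z 0.05968291232448164 mean [ 0.63278773 -0.09704888] circ (0.6328324675559998, -0.09524591267108917) 0.03887871652841568
side press 0.05 [266 211  11  16 149] [271.12751678 218.36912752] zmax 0.07049144551101244 [ 0.46166302 -0.09263424  0.06227634] (0.4638946056365967, -0.08866052329540253) 0.012226136401295662
side press 0.008 [258 230  21  22 268] [267.5261194  242.25373134] zmax 0.023663008657400786 [ 0.45247178 -0.09881618  0.01626171] (0.4589233994483948, -0.0900842696428299) 0.02675442211329937
side press 0.008 [274 267   9  15  89] [278.33707865 273.80898876] zmax 0.023167842087742696 [ 0.46417791 -0.17743392  0.01195967] (0.46614012122154236, -0.1760081946849823) 0.0
[... 1020 characters left out ...]
021978321825 [ 0.45939823 -0.07893194  0.06223073] (0.4622129499912262, -0.08339134603738785) 0.01250020507723093
scene press 0.008 [401 191  17  10 120] [409.08333333 195.88333333] zmax 0.023972561364837164 [ 0.43505416 -0.22746827  0.01423259] (0.43686673045158386, -0.2330496460199356) 0.019113263115286827
scene press 0.008 [384 199  10  10  61] [389.01639344 203.63934426] zmax 0.023041095953053203 [ 0.46360627 -0.16850591  0.0135692 ] (0.4673416316509247, -0.16952577233314514) 0.016740096732974052
scene press 0.008 [369 213  22  16 232] [379.66810345 221.56034483] zmax 0.023936753113683207 [ 0.45053583 -0.07260293  0.01724093] (0.4576190412044525, -0.0827331393957138) 0.027842558920383453
```

View pics/cropside.png

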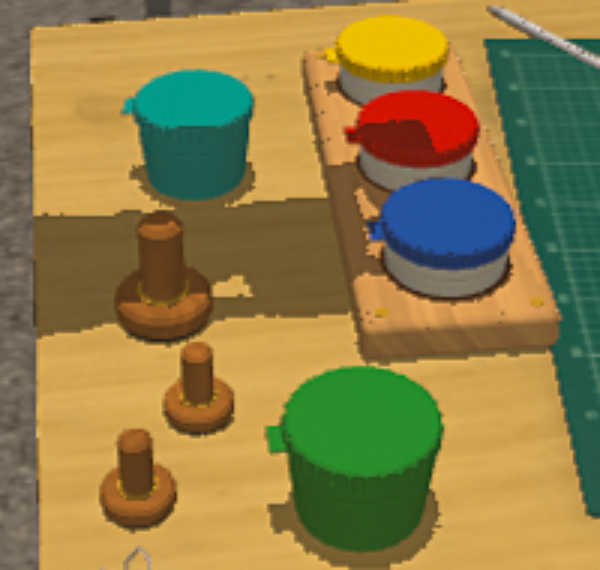

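The crop confirms it: the large press is at crop (162,270), clearly bigger than the two below it. The red lid is the middle one in the stand. I'll check the wrist view and the jaw direction next.

Run:
```python
from h import *
from scipy.spatial.transform import Rotation as R
o=ctrl.get_obs();print(R.from_euler("xyz",o["eef_rot"]).as_matrix().round(3),o["ee_pos"],ctrl.tcp_to_grasp)
m=ctrl.camera_model("wrist");print(m["extrinsics"].round(3),m["K"])
p,d=ctrl.camera("wrist");cv2.imwrite("pics/w0.png",p[:,:,::-1]);np.savez("w0.npz",p=p,d=d)
for n in ("side",):
    f=np.load(f"{n}0.npz");p,d=f["p"],f["d"];H=hsv(p)
    P,u,v=pts(n,d,(H[...,0]>80)&(H[...,0]<95)&(H[...,1]>150)); P=P[(P[:,0]<.6)&(P[:,2]>.03)];print("teal",P.min(0),P.max(0))
```

```text
[[-0.001  1.    -0.   ]
 [ 0.    -0.    -1.   ]
 [-1.    -0.001 -0.   ]] [5.49792816e-01 1.62614231e-06 2.04966329e-01] 0.0188
[[ 1.     0.001  0.     0.549]
 [ 0.001 -0.963 -0.271  0.078]
 [-0.     0.271 -0.963  0.385]
 [ 0.     0.     0.     1.   ]] [[311.279966     0.         316.57743853]
 [  0.         311.279966   192.39727274]
 [  0.           0.           1.        ]]
teal [0.45342481 0.01854735 0.03001477] [0.53664529 0.09788477 0.06278488]
```

View pics/w0.png

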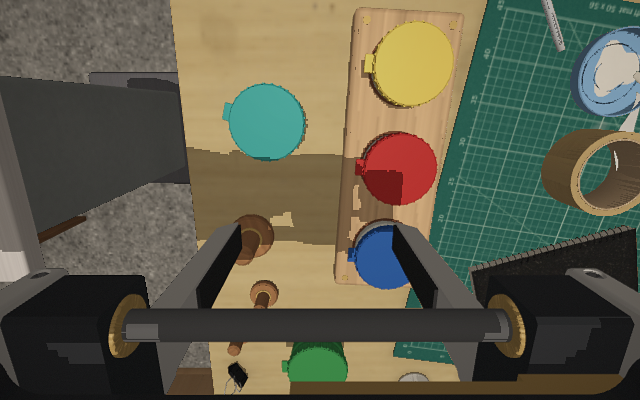

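```bash
cat >> h.py <<'E'
def lid(n,p,h0,h1,z,box,wrap=False):
    H=hsv(p);h=H[...,0].astype(int)
    m=(((h>=h0)&(h<=h1))|(wrap&(h>172)))&(H[...,1]>120)
    b=np.zeros(m.shape,bool);b[box[1]:box[3],box[0]:box[2]]=1;m&=b
    c,_=cv2.findContours(m.astype(np.uint8),cv2.RETR_EXTERNAL,cv2.CHAIN_APPROX_NONE);c=max(c,key=cv2.contourArea)[:,0]
    X=np.array([ray(n,a,b,z)[:2] for a,b in c])
    return X
def circ(X,r):
    from scipy.optimize import least_squares
    f=lambda q:np.hypot(X[:,0]-q[0],X[:,1]-q[1])-q[2]
    s=least_squares(f,[*X.mean(0),r],loss="soft_l1",f_scale=.001);return s.x
E
python3 - <<'E'
from h import *
f=np.load("w0.npz");p=f["p"]
print("wred",circ(lid("wrist",p,0,8,.06,(335,110,460,230),True),.039))
print("wyel",circ(lid("wrist",p,22,35,.06,(350,10,470,120)),.039))
d=f["d"]; 
P,u,v=pts("wrist",d,np.ones(d.shape,bool));Z=np.zeros(d.shape+(3,));Z[v,u]=P
H=hsv(p);m=(H[...,1]>120)&(Z[...,2]>.014)&(Z[...,2]<.022)&(abs(Z[...,0]-.46)<.05)&(abs(Z[...,1]+.085)<.05)
q=Z[m];print("wpress disc",len(q),q.min(0),q.max(0),cv2.minEnclosingCircle(q[:,:2].astype(np.float32)))
m=(Z[...,2]>.064)&(Z[...,2]<.073)&(abs(Z[...,0]-.46)<.05)&(abs(Z[...,1]+.085)<.05)
q=Z[m];print("wtop",len(q),q.mean(0) if len(q) else 0)
# handle top & lids in side/scene: z-filtered points
for n in("side","scene"):
    f=np.load(f"{n}0.npz");p,d=f["p"],f["d"]
    P,u,v=pts(n,d,np.ones(d.shape,bool))
    k=(P[:,2]>.03)&(P[:,2]<.06)&(np.hypot(P[:,0]-.461,P[:,1]+.086)<.03)
    X=P[k][:,:2];
    from scipy.optimize import least_squares
    s=least_squares(lambda c:np.hypot(*(X-c).T)-.013,[.461,-.086],loss="soft_l1",f_scale=.001);print(n,"handle",s.x,len(X),s.cost)
    k=(P[:,2]>.066)&(np.hypot(P[:,0]-.461,P[:,1]+.086)<.03);print(n,"top",P[k].mean(0),(P[k].max(0)+P[k].min(0))/2,k.sum())
E
```

```text
wred [0.63676966 0.01230952 0.03925101]
wyel [0.64215395 0.11593857 0.03897352]
wpress disc 705 [ 0.44465729 -0.11292411  0.0140494 ] [ 0.49351115 -0.05678189  0.02194991] ((0.4649323523044586, -0.08481728285551071), 0.028755778446793556)
wtop 239 [ 0.4685038  -0.08535598  0.06768186]
side handle [ 0.46476014 -0.08515656] 202 7.410437134249912e-05
side top [ 0.46462784 -0.0881836   0.06750411] [ 0.4646464  -0.08798429  0.068291  ] 76
scene handle [ 0.46306937 -0.08649175] 168 6.908745584269425e-05
scene top [ 0.46210514 -0.08236382  0.06865419] [ 0.46283444 -0.08365192  0.06847111] 56
```

{"api": "jog_arm", "payload": {"rows": [-0.022,-0.021,-0.015,0,0,0,0,-0.022,-0.021,-0.015,0,0,0,0,-0.021,-0.021,-0.015,0,0,0,0,-0.021,-0.022,-0.015,0,0,0,0,0,0,0,0,0,0,0,0,0,0,0,0,0,0]}}

```text
time_s: 0.65
ee_pos: [0.4633, -0.0856, 0.1451]
eef_rot: [-1.921, 1.57, 2.789]
force: [0.2, 1.2, -0.5]
grip_width: 0.094
```

Run:
```python
from h import *
p,d=ctrl.camera("wrist");cv2.imwrite("pics/w1.png",p[:,:,::-1]);o=ctrl.get_obs();print(o["ee_pos"],o["force"])
P,u,v=pts("wrist",d,np.ones(d.shape,bool))
k=(np.hypot(P[:,0]-.464,P[:,1]+.085)<.04)
t=k&(P[:,2]>.064)&(P[:,2]<.075);print("top",t.sum(),P[t].mean(0),(P[t].max(0)+P[t].min(0))/2,np.ptp(P[t],0))
t=k&(P[:,2]>.014)&(P[:,2]<.022);print("disc",t.sum(),P[t].min(0),P[t].max(0),cv2.minEnclosingCircle(P[t][:,:2].astype(np.float32)))
```

```text
[ 0.46419507 -0.08515165  0.14572112] [-0.03946111  0.44864747  0.20736478]
top 637 [ 0.46531642 -0.08375932  0.0681029 ] [ 0.46525363 -0.08465751  0.06756866] [0.02452413 0.02442252 0.00710968]
disc 1477 [ 0.43674877 -0.11210339  0.01401726] [ 0.49349462 -0.05619299  0.02198515] ((0.4651644825935364, -0.08481115102767944), 0.02913125976920128)
```

View pics/w1.png

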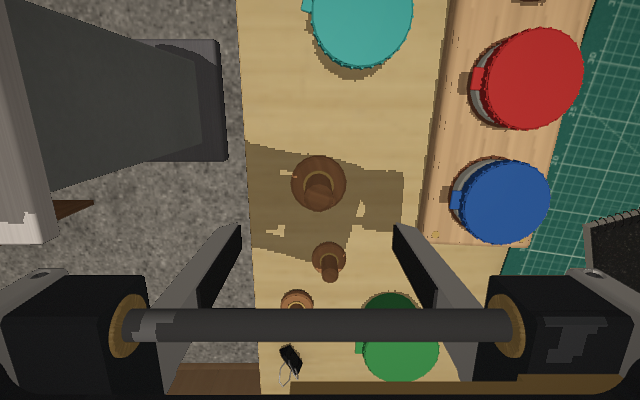

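The wrist view shows the large press at (318,185), between the jaws. The disc circle has r=29.1 mm and is centred at (0.465, -0.085). I'll descend and grip.

{"api": "jog_arm", "payload": {"rows": [0.001,0,-0.03,0,0,0,0.1,0,0,-0.03,0,0,0,0.1,0,0,-0.03,0,0,0,0.1,0,0,-0.018,0,0,0,0.1,0,0,-0.011,0,0,0,0.1,0,0,0,0,0,0,0.1,0,0,0,0,0,0,0.1]}}

```text
time_s: 1.28
ee_pos: [0.4657, -0.0847, 0.0271]
eef_rot: [1.429, 1.57, -0.141]
force: [0.7, 0.3, -0.5]
grip_width: 0.0849
```

{"api": "jog_arm", "payload": {"rows": [0,0,0,0,0,0,0.5,0,0,0,0,0,0,0.7,0,0,0,0,0,0,1,0,0,0,0,0,0,1,0,0,0,0,0,0,1,0,0,0,0,0,0,1,0,0,0,0,0,0,1,0,0,0,0,0,0,1], "squeeze": 15}}

```text
time_s: 1.95
ee_pos: [0.465, -0.085, 0.0265]
eef_rot: [1.051, 1.571, -0.52]
force: [-0.3, 0.2, 0.4]
grip_width: 0.0347
```

{"api": "jog_arm", "payload": {"rows": [0,0,0,0,0,0,1,0,0,0,0,0,0,1,0,0,0,0,0,0,1,0,0,0,0,0,0,1,0,0,0,0,0,0,1], "squeeze": 50}}

```text
time_s: 2.37
ee_pos: [0.4649, -0.085, 0.0264]
eef_rot: [-1.73, 1.571, 2.983]
force: [-1.0, 0.0, 1.4]
grip_width: 0.0251
```

{"api": "jog_arm", "payload": {"rows": [0,0,0.01,0,0,0,1,0,0,0.025,0,0,0,1,0,0,0.03,0,0,0,1,0,0,0.025,0,0,0,1,0,0,0,0,0,0,1,0,0,0,0,0,0,1]}}

```text
time_s: 2.87
ee_pos: [0.4654, -0.0851, 0.1176]
eef_rot: [1.327, 1.568, -0.243]
force: [-1.0, 0.1, -2.7]
grip_width: 0.0252
```

Run:
```python
from h import *
p,d=ctrl.camera("wrist");cv2.imwrite("pics/w2.png",p[:,:,::-1]);np.savez("w2.npz",p=p,d=d);o=ctrl.get_obs();print(o["ee_pos"],o["force"],o["moment"],o["grip_width"])
np.savez("w2.npz",p=p,d=d)
try: print("wred",circ(lid("wrist",p,0,8,.06,(460,10,620,140),True),.039),"blue",circ(lid("wrist",p,100,125,.06,(430,120,620,260)),.039))
except Exception as e: print(e)
p,d=ctrl.camera("side");cv2.imwrite("pics/s2.png",p[:,:,::-1])
```

```text
[ 0.46472047 -0.08491861  0.11623279] [-0.05150553 -0.16696043 -3.12586382] [-0.02158812  0.01200245  0.01796252] 0.025205277288631395
wred [0.63248477 0.01131827 0.03994503] blue [ 0.62694205 -0.09084435  0.03982704]
```

View pics/s2.png

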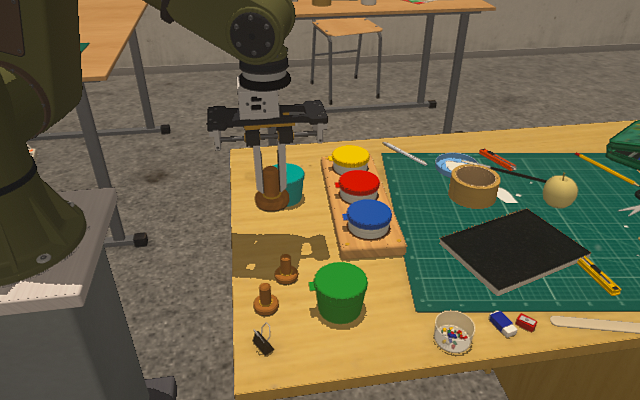

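View pics/w2.png

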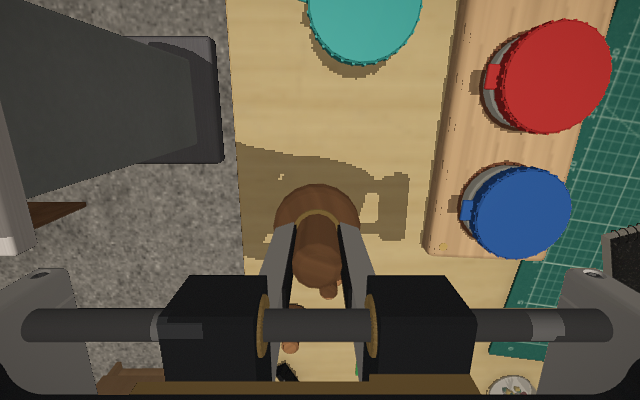

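The press is held upright and clear of the table: side (271,190), wrist (318,220). I'll carry it toward the red lid and stop short so the camera sits right above the lid.

{"api": "jog_arm", "payload": {"rows": [0.02,0.005,0,0,0,0,1,0.035,0.005,0,0,0,0,1,0.037,0.005,0,0,0,0,1,0.035,0.005,0,0,0,0,1,0.03,0.005,0,0,0,0,1,0.015,0.005,0,0,0,0,1,0,0,0,0,0,0,1,0,0,0,0,0,0,1]}}

```text
time_s: 3.63
ee_pos: [0.6363, -0.0547, 0.1141]
eef_rot: [-1.698, 1.567, 3.015]
force: [-1.0, 0.0, -2.6]
grip_width: 0.0251
```

Run:
```python
from h import *
p,d=ctrl.camera("wrist");cv2.imwrite("pics/w3.png",p[:,:,::-1]);o=ctrl.get_obs();print(o["ee_pos"],o["force"],o["moment"],o["grip_width"])
np.savez("w3.npz",p=p,d=d)
H=hsv(p);m=((H[...,0]<8)|(H[...,0]>172))&(H[...,1]>120)
P,u,v=pts("wrist",d,m)
k=(P[:,2]>.056)&(P[:,2]<.064)&(np.hypot(P[:,0]-.637,P[:,1]-.011)<.05);q=P[k]
print("z",np.median(q[:,2]),q.min(0),q.max(0))
mm=np.zeros(d.shape,np.uint8);mm[v[k],u[k]]=1
c,_=cv2.findContours(mm,cv2.RETR_EXTERNAL,cv2.CHAIN_APPROX_NONE);c=max(c,key=cv2.contourArea)[:,0]
print(circ(np.array([ray("wrist",a,b,.06)[:2] for a,b in c]),.039))
```

```text
[ 0.63594985 -0.05495873  0.11466171] [-0.47706491  0.50824773 -0.94485091] [-0.01895779  0.0428791   0.05597141] 0.025212378913814844
z 0.061053740424211966 [ 0.59809941 -0.02834661  0.05763816] [0.67712604 0.05055038 0.06365854]
[0.63767957 0.0111972  0.03848124]
```

View pics/w3.png

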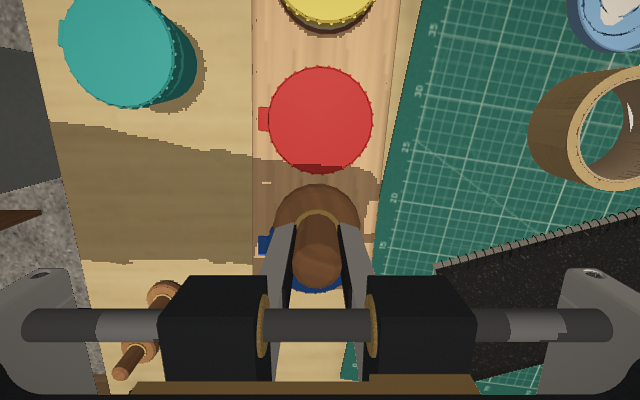

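The red lid at (320,120), seen from almost straight above, fits a circle centred at (0.6377, 0.0112) with r=38.5 mm. Next I'll go over it and down to about 3 mm above.

{"api": "jog_arm", "payload": {"rows": [0,0.015,0,0,0,0,1,0.0015,0.025,0,0,0,0,1,0,0.018,0,0,0,0,1,0,0.008,-0.005,0,0,0,1,0,0,-0.013,0,0,0,1,0,0,-0.007,0,0,0,1,0,0,0,0,0,0,1,0,0,0,0,0,0,1]}}

```text
time_s: 4.35
ee_pos: [0.638, 0.01, 0.0905]
eef_rot: [-1.525, 1.569, -3.097]
force: [0.4, 0.6, -1.8]
grip_width: 0.025
```

Run:
```python
from h import *
a=[]
p,d=ctrl.camera("side");cv2.imwrite("pics/s4.png",cv2.resize(p[100:290,230:470,::-1],None,fx=3,fy=3));o=ctrl.get_obs();print(o["ee_pos"],o["eef_rot"],o["force"])
np.savez("s4.npz",p=p,d=d)
p,d=ctrl.camera("scene");cv2.imwrite("pics/c4.png",cv2.resize(p[100:280,190:430,::-1],None,fx=3,fy=3));o=ctrl.get_obs();print(o["ee_pos"],o["force"])
np.savez("c4.npz",p=p,d=d)
for n,f in(("side","s4"),("scene","c4")):
    f=np.load(f+".npz");P,u,v=pts(n,f["d"],np.ones(f["d"].shape,bool));H=hsv(f["p"])[v,u]
    br=(H[:,0]<20)&(H[:,0]>6)
    for lo,hi,r in((.068,.078,.029),(.09,.12,.013)):
        k=(P[:,2]>lo)&(P[:,2]<hi)&(np.hypot(P[:,0]-.6375,P[:,1]-.011)<.04)&br
        q=P[k];print(n,lo,k.sum(),q.min(0) if len(q) else 0,q.max(0) if len(q) else 0)
        from scipy.optimize import least_squares
        s=least_squares(lambda c:np.hypot(*(q[:,:2]-c).T)-r,[.6375,.011],loss="soft_l1",f_scale=.001);print(s.x)
```

```text
[0.63837987 0.01005991 0.0911838 ] [-1.44841474  1.57026378 -3.02027332] [ 0.26901726  0.31808675 -1.90667323]
[0.63861354 0.01019375 0.09160926] [ 0.19326625 -0.47464065 -2.14314433]
side 0.068 127 [ 0.60967712 -0.02272492  0.06819112] [0.6668084  0.00629872 0.07798222]
[0.63795951 0.00978456]
side 0.09 340 [ 0.61310561 -0.0060311   0.09020251] [0.66269477 0.01037932 0.11992547]
[0.6378232  0.00847209]
scene 0.068 117 [6.07781582e-01 1.54529005e-04 6.81998551e-02] [0.65839262 0.03907142 0.07775595]
[0.63752966 0.00790202]
scene 0.09 298 [0.61082644 0.00314685 0.09033169] [0.66129561 0.02447977 0.11999169]
[0.63595457 0.00916999]
```

View pics/s4.png

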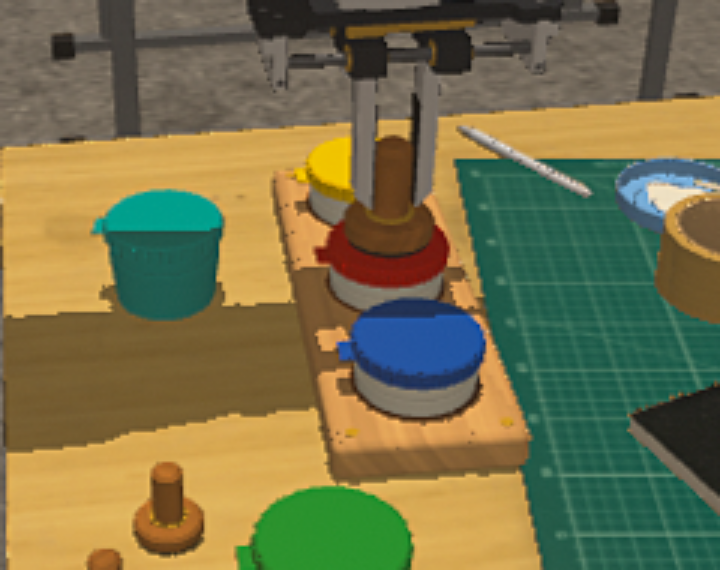

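View pics/c4.png

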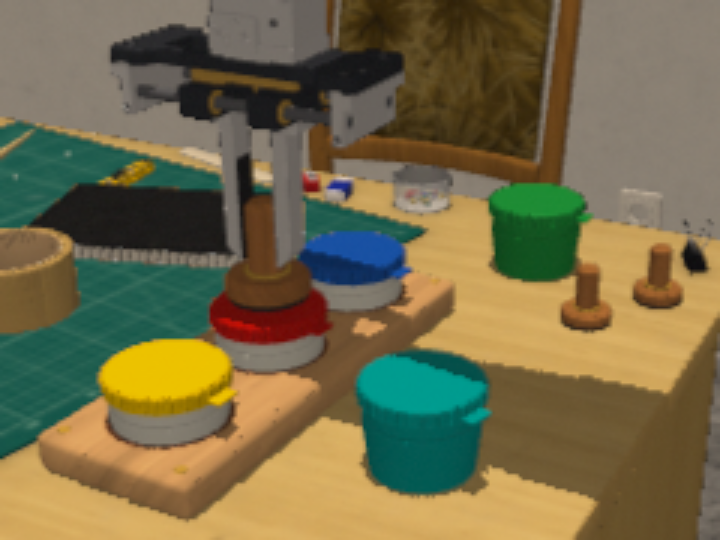

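In both views the press is upright over the middle of the red lid (side crop (390,225), scene crop (265,290)), about 4 mm above it. I'll shift 1 mm in y and begin pressing in small steps.

{"api": "jog_arm", "payload": {"rows": [-0.0005,0.001,-0.002,0,0,0,1,0,0,-0.0015,0,0,0,1,0,0,-0.0015,0,0,0,1,0,0,-0.0015,0,0,0,1,0,0,-0.0015,0,0,0,1,0,0,0,0,0,0,1]}}

```text
time_s: 4.95
ee_pos: [0.638, 0.0119, 0.0838]
eef_rot: [1.15, 1.57, -0.421]
force: [-2.8, 0.0, 3.0]
grip_width: 0.0255
```

{"api": "jog_arm", "payload": {"rows": [0,0,-0.001,0,0,0,1,0,0,-0.001,0,0,0,1,0,0,-0.001,0,0,0,1,0,0,-0.001,0,0,0,1,0,0,0,0,0,0,1]}}

```text
time_s: 5.37
ee_pos: [0.6381, 0.0119, 0.0797]
eef_rot: [1.173, 1.57, -0.398]
force: [-2.6, -1.6, 4.0]
grip_width: 0.0253
```

{"api": "jog_arm", "payload": {"rows": [0,0,-0.0005,0,0,0,1,0,0,-0.0005,0,0,0,1,0,0,-0.0005,0,0,0,1,0,0,-0.0005,0,0,0,1,0,0,0,0,0,0,1]}}

```text
time_s: 5.78
ee_pos: [0.6381, 0.0119, 0.0777]
eef_rot: [1.153, 1.57, -0.418]
force: [-2.1, -1.4, 4.0]
grip_width: 0.0253
```

{"api": "jog_arm", "payload": {"rows": [0,0,-0.0005,0,0,0,1,0,0,-0.0005,0,0,0,1,0,0,-0.0005,0,0,0,1,0,0,0,0,0,0,1]}}

```text
time_s: 6.12
ee_pos: [0.6381, 0.0119, 0.0764]
eef_rot: [1.271, 1.57, -0.299]
force: [-3.6, -1.2, 7.1]
grip_width: 0.0247
```

{"api": "jog_arm", "payload": {"rows": [0,0,-0.0005,0,0,0,1,0,0,-0.0005,0,0,0,1,0,0,0,0,0,0,1,0,0,0,0,0,0,1]}}

```text
time_s: 6.45
ee_pos: [0.6382, 0.0119, 0.0763]
eef_rot: [1.331, 1.57, -0.24]
force: [-7.6, -1.5, 15.5]
grip_width: 0.0251
```

```bash
cat > lv.py <<'E'
from h import *
import sys
t=sys.argv[1]
for n in("side","scene"):
    p,d=ctrl.camera(n);o=ctrl.get_obs();print(o["time_s"],o["ee_pos"],o["force"])
    cv2.imwrite(f"pics/{n}_{t}.png",cv2.resize(p[100:290,200:440,::-1],None,fx=3,fy=3))
    P,u,v=pts(n,d,np.ones(d.shape,bool));H=hsv(p)[v,u]
    for nm,a,b,c in(("red",0,6,(.6377,.0112)),("yel",22,32,(.643,.1155)),("blue",105,125,(.632,-.093))):
        k=(((H[:,0]>=a)&(H[:,0]<=b))|((nm=="red")&(H[:,0]>174)))&(H[:,1]>150)&(np.hypot(P[:,0]-c[0],P[:,1]-c[1])<.036)&(P[:,2]>.04)
        print(n,nm,k.sum(),np.percentile(P[k][:,2],[50,75,90]).round(4))
E
python3 lv.py p1
```

```text
6.5 [0.63816799 0.01190159 0.07636915] [-7.48448552 -1.50675793 15.65622277]
side red 172 [0.0496 0.0503 0.051 ]
side yel 195 [0.0599 0.0605 0.061 ]
side blue 725 [0.0596 0.0602 0.0608]
6.55 [0.63816244 0.01194645 0.07635796] [-7.68459631 -0.90810941 14.90880676]
scene red 132 [0.0517 0.0521 0.0526]
scene yel 593 [0.0618 0.0621 0.0626]
scene blue 327 [0.0618 0.0622 0.0625]
```

The red lid is now 10 mm below the other two in both views, and the force is rising at the stop. One last small push to be sure, then up.

{"api": "jog_arm", "payload": {"rows": [0,0,-0.0005,0,0,0,1,0,0,-0.0005,0,0,0,1,0,0,0,0,0,0,1]}}

```text
time_s: 6.8
ee_pos: [0.6382, 0.0119, 0.0763]
eef_rot: [1.402, 1.57, -0.169]
force: [-11.1, -1.6, 23.4]
grip_width: 0.0253
```

{"api": "jog_arm", "payload": {"rows": [0,0,0.001,0,0,0,1,0,0,0.002,0,0,0,1,0,0,0.005,0,0,0,1,0,0,0.02,0,0,0,1,0,0,0.02,0,0,0,1,0,0,0,0,0,0,1]}}

```text
time_s: 7.3
ee_pos: [0.6396, 0.012, 0.1256]
eef_rot: [1.555, 1.565, -0.015]
force: [0.1, 0.3, -1.2]
grip_width: 0.0253
```

```bash
python3 lv.py p2
```

```text
7.35 [0.63885324 0.0120509  0.12335407] [ 0.96422877  0.40781713 -3.45781016]
side red 577 [0.0496 0.0503 0.0508]
side yel 170 [0.0598 0.0604 0.061 ]
side blue 723 [0.0597 0.0603 0.0609]
7.4 [0.63806902 0.01204412 0.12162273] [-0.48498549  0.55020375 -3.12299352]
scene red 433 [0.0517 0.0521 0.0525]
scene yel 585 [0.0618 0.0622 0.0626]
scene blue 328 [0.0619 0.0623 0.0627]
```

View pics/side_p2.png

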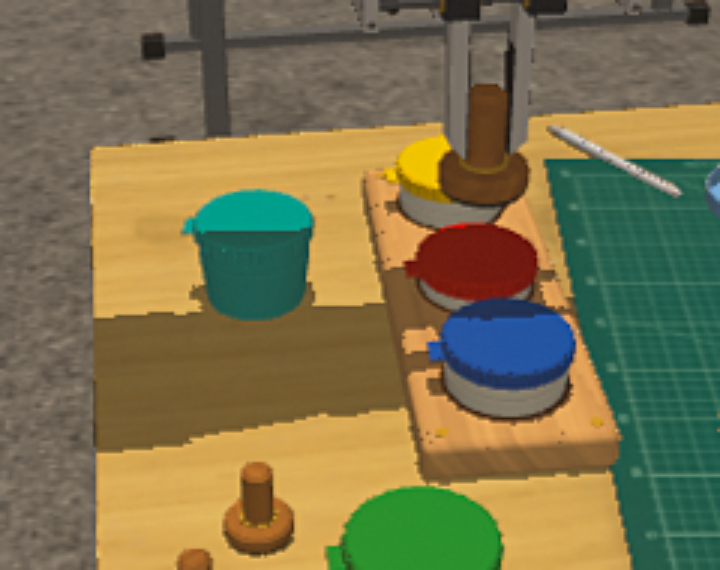

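The red lid at crop (477,262) is down and level, and the blue and yellow lids are still up. I'll carry the press back to its original free spot.

{"api": "jog_arm", "payload": {"rows": [-0.015,-0.01,0,0,0,0,1,-0.03,-0.017,0,0,0,0,1,-0.033,-0.018,0,0,0,0,1,-0.033,-0.018,0,0,0,0,1,-0.032,-0.018,0,0,0,0,1,-0.02,-0.012,0,0,0,0,1,-0.01,-0.004,0,0,0,0,1,0,0,0,0,0,0,1]}}

```text
time_s: 8.07
ee_pos: [0.4635, -0.0855, 0.1212]
eef_rot: [-1.833, 1.569, 2.878]
force: [0.1, -0.2, -2.7]
grip_width: 0.0249
```

{"api": "jog_arm", "payload": {"rows": [0,0,-0.02,0,0,0,1,0,0,-0.03,0,0,0,1,0,0,-0.022,0,0,0,1,0,0,-0.01,0,0,0,1,0,0,0,0,0,0,1,0,0,0,0,0,0,1,0,0,0,0,0,0,1]}}

```text
time_s: 8.65
ee_pos: [0.466, -0.085, 0.041]
eef_rot: [1.333, 1.569, -0.238]
force: [-0.0, -0.2, -1.6]
grip_width: 0.025
```

{"api": "jog_arm", "payload": {"rows": [0,0,-0.006,0,0,0,1,0,0,-0.004,0,0,0,1,0,0,-0.002,0,0,0,1,0,0,0,0,0,0,1,0,0,0,0,0,0,1]}}

```text
time_s: 9.07
ee_pos: [0.465, -0.085, 0.028]
eef_rot: [-2.751, 1.571, 1.961]
force: [0.5, -0.4, -2.2]
grip_width: 0.0248
```

{"api": "jog_arm", "payload": {"rows": [0,0,-0.0005,0,0,0,1,0,0,-0.0005,0,0,0,1,0,0,-0.0005,0,0,0,1,0,0,0,0,0,0,1,0,0,0,0,0,0,1]}}

```text
time_s: 9.48
ee_pos: [0.465, -0.085, 0.0265]
eef_rot: [1.48, 1.571, -0.091]
force: [0.2, -0.6, -2.8]
grip_width: 0.0252
```

{"api": "jog_arm", "payload": {"rows": [0,0,-0.0004,0,0,0,1,0,0,-0.0003,0,0,0,1,0,0,0,0,0,0,1,0,0,0,0,0,0,1]}}

```text
time_s: 9.82
ee_pos: [0.4651, -0.085, 0.0264]
eef_rot: [1.182, 1.571, -0.389]
force: [-5.3, 1.2, 9.3]
grip_width: 0.025
```

On the table. I'll ease the load, then open gently.

{"api": "jog_arm", "payload": {"rows": [0,0,0.0003,0,0,0,1,0,0,0.0002,0,0,0,1,0,0,0,0,0,0,1,0,0,0,0,0,0,1], "squeeze": 10}}

```text
time_s: 10.15
ee_pos: [0.4651, -0.085, 0.0263]
eef_rot: [1.246, 1.571, -0.325]
force: [-1.1, 1.2, 2.5]
grip_width: 0.0257
```

{"api": "jog_arm", "payload": {"rows": [0,0,0,0,0,0,0.6,0,0,0,0,0,0,0.5,0,0,0,0,0,0,0.4,0,0,0,0,0,0,0.3,0,0,0,0,0,0,0.3,0,0,0,0,0,0,0.3]}}

```text
time_s: 10.65
ee_pos: [0.465, -0.085, 0.0263]
eef_rot: [1.368, 1.571, -0.203]
force: [-0.3, 0.0, -0.5]
grip_width: 0.0624
```

{"api": "jog_arm", "payload": {"rows": [0,0,0.01,0,0,0,0.2,0,0,0.03,0,0,0,0.1,0,0,0.035,0,0,0,0,0,0,0.035,0,0,0,0,0,0,0.035,0,0,0,0,0,0,0.035,0,0,0,0,0,0,0,0,0,0,0,0,0,0,0,0,0,0]}}

```text
time_s: 11.32
ee_pos: [0.4655, -0.0851, 0.2083]
eef_rot: [1.314, 1.567, -0.257]
force: [0.1, -0.3, -0.8]
grip_width: 0.094
```

```bash
python3 lv.py p3
python3 - <<'E'
from h import *
p,d=ctrl.camera("side");P,u,v=pts("side",d,np.ones(d.shape,bool))
r=np.hypot(P[:,0]-.465,P[:,1]+.085)<.04
for lo,hi in((.05,.06),(.03,.04)):
    q=P[r&(P[:,2]>lo)&(P[:,2]<hi)];print(q.mean(0))
print(P[r][:,2].max())
E
```

```text
11.3667 [ 0.46483122 -0.08495122  0.20654385] [-0.05931051  0.18735287 -0.29178292]
side red 575 [0.0497 0.0504 0.0509]
side yel 464 [0.0597 0.0604 0.061 ]
side blue 757 [0.0597 0.0603 0.0609]
11.4167 [ 0.46450889 -0.08487911  0.20559606] [ 1.0642896  -0.45171624  0.6303601 ]
scene red 436 [0.0517 0.0522 0.0525]
scene yel 582 [0.0618 0.0622 0.0626]
scene blue 338 [0.0618 0.0622 0.0625]
[ 0.4650983 -0.0950568  0.0552807]
[ 0.46432318 -0.09592896  0.03558536]
0.4248208808811653
```

View pics/side_p3.png

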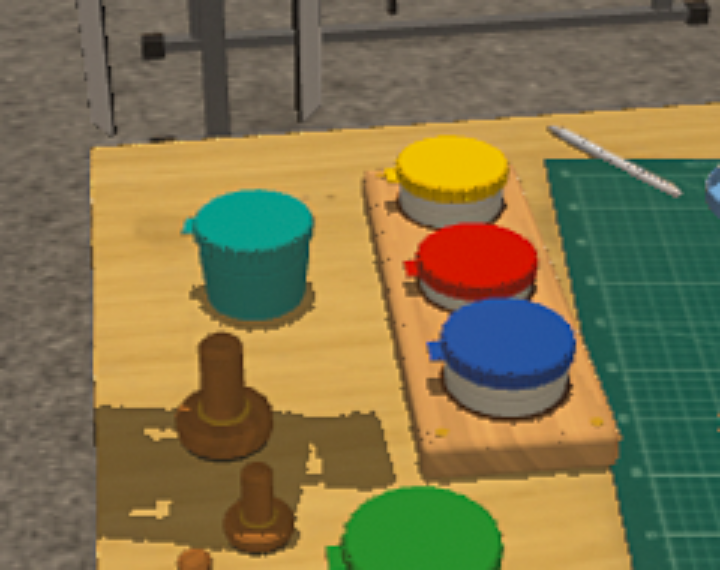

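View pics/scene_p3.png

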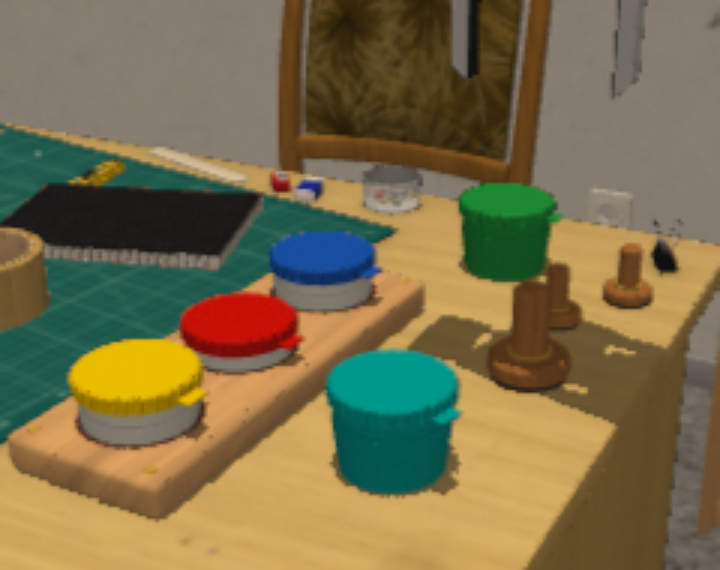

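The press stands upright on the table (side crop (222,400)), the red lid is down, the other two are up, and the gripper is clear. Handing in.

```bash
python3 -c "
from station import ctrl
print(ctrl.hand_in())"
```

```text
the job is handed in; nothing more can be done
None
```

The red lid is pressed fully home, and the press stands upright and released at its starting spot, about (0.465, -0.085). I handed the job in at about 11.5 s on the robot's clock.

- **Pressing:** I gripped the largest press by its handle and set it on the red lid within about 2 mm of the middle. I then pushed straight down until the force rose to about 23 N at the hard stop.
- **Lids:** In both views, the red lid's top is 10 mm below the yellow and blue ones. The side camera read 0.050 m against 0.060 m. The scene camera read every height about 2 mm higher, which is within its calibration.
- **Other checks:** The press did not slip in the grip. The gripper is open and about 0.2 m above the table, touching nothing. Nothing else was seen to have moved, and no check failed. The small leftover disagreement was 1–3 mm between views on where the press and lid were.

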